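# Line up drone motors by size on the test bar

### The arm

A 6-joint arm with a two-finger parallel gripper is mounted at the origin on the work surface. World frame = base frame: x ahead of the robot, y to its left, z up, the work surface at z = 0. Lengths are in m, angles in rad, forces in N, time in s.
With the tool pointing down it reaches from about 0.225 to 0.725 m from the base axis. Payload 3.1 kg.
Tool frame: the origin (TCP) lies midway between the tips of the shut fingers; the grasp point (between the pads) lies 19 mm behind it; z points along the fingers, y is the line along which they close (so a half turn about z gives the same grasp; the last joint's range is limited). The gripper opens to 85 mm and grips with 20 to 120 N. Pads are 22 mm wide; open, the fingers measure 114 mm over their backs; the gripper's body (76 mm by 85 mm) begins 54 mm behind the grasp point. The pads swing forward as they close: fully open they stand 13 mm farther back than shut.
Start: joints at [-1.251, 0.048, 0.099, 1.622, 0, 1.443], TCP at [0.227, -0.473, 0.231] pointing down, gripper open.
Joint ranges: [-2.91, 2.91], [-0.99, 1.94], [-1.21, 1.42], [-2.12, 2.29], [-1.49, 1.47], [-3.14, 3.14]. Speed limits (rad/s): [2.79, 2.79, 3.14, 3.14, 3.14, 3.14].

### API

Orientations are given as a rotation vector (axis times angle).
In Python, from cell import ctrl, claw, planner, camera, get_calibration, hand_in, models, status gives the robot as it stands. The module is installed in compiled form; this text tells all that it offers. Calls block until the motion is done:
- ctrl.move_pose(position, orientation): joint-space move of the TCP to a pose.
- ctrl.movel(position, rotation=None, max_speed=0.15): straight line of the TCP; rotation=None keeps the orientation; max_speed is the mean speed in m/s.
- ctrl.movej(angles): joint-space move.
- claw.move_gripper(opening, newtons=None): opening from 0.0 (shut) to 1.0 (fully open); newtons is the grip in N (None keeps the last); returns when the fingers have stopped.
- ctrl.wait(seconds).
- planner.ik(position, orientation): joint angles nearest the present ones, or None.
- camera(name): name is "scene" or "top" or "wrist"; returns the picture (420x560x3 uint8, red, green, blue); there is no depth.
- get_calibration(name): a dict with "fx", "fy", "cx", "cy" (pixels), "extrinsics" (4x4, takes a point from camera to world coordinates); the wrist camera has in their place "tool_from_camera" (4x4, takes a point from camera to tool coordinates, whose origin is the TCP and whose axes are the flange's). Camera axes: x right, y down, z forward; pixel columns grow to the right and rows downward; lengths in m; the calibration is good to about 2 mm. A picture is of the moment at which its call begins: read the wrist's pose just before it. get_calibration takes no time and is no camera call.
A pose or a line that the arm cannot do raises ctrl.IKError and nothing moves.
- hand_in(): hands the job in; it is judged then, once.
Trained networks look in the newest picture that a camera, given by its name, has taken for a name from the list of things; names that differ only in an ending like _2 or _b are one class to them, and where a whole thing is asked for, a point or a joint stands for the part that bears it (a point fixed in the world has none). Each returns a list of dicts, best first, with "conf" (0 to 1); they miss things now and then, are a little off and sometimes report something else, mostly with a low value. They report only what shows in the picture. A call takes as long as a camera call. They do not tell look-alikes from the thing itself.
- models.spot_in(target, camera): "bbox" ([left, top, width, height] in pixels, round what is visible of it).
- models.regions_of(target, camera): "pixels" (420x560 bool, what is visible of it) and "bbox" ([left, top, width, height] in pixels, round what is visible of it).
- models.spot_point(target, camera): "position" ([column, row] in pixels: a listed point, or the origin of a listed thing).
Readings, each from a call of its own:
- status.get_t(): time.
- status.get_qpos(): joint angles.
- status.get_dq(): joint speeds.
- status.get_joint_efforts(): joint torques, N m.
- status.get_tool_pos(): TCP position.
- status.get_eef_rot(): TCP orientation.
- status.get_ft_force(): force on the tool from outside, world axes, zero at the start.
- status.get_wrist_torque(): the same for the moment, N m.
- status.get_opening(): opening from 0.0 (shut) to 1.0 (fully open).
- status.get_finger_force(): force on a finger pad.
Only numpy, scipy, OpenCV 4.12 (cv2) and the standard library are available. Lean on these libraries where they do the work, as an engineer would, in place of code of your own. Each camera call takes 0.05 s, during which the arm holds its last target. There are 200 camera calls.

### The job

Set the four drone motors upright on the four round rubber pads of the test bar, one centred on each pad, in order of size: the smallest on the pad next to the black terminal block, the largest on the pad farthest from it. Set each one down gently, do not drop it, and leave them all standing free.

Things in the scene. Friction and masses are not known exactly. Their poses are not given: they have to be found in the camera images.
- motor_s_center (a point): the smallest motor: an upright brushless drone motor, a plain steel-coloured round can 26 mm in diameter and 26 mm tall, dark foot and copper band at the bottom, a thin shaft stub standing 10 mm above the can. Loose, starts standing on the table. The point is on its axis, half-way up the can (13 mm above its underside); z is the axis, up.
- motor_m_center (a point): the second smallest motor: an upright brushless drone motor, a plain steel-coloured round can 36 mm in diameter and 32 mm tall, dark foot and copper band at the bottom, a thin shaft stub standing 10 mm above the can. Loose, starts standing on the table. The point is on its axis, half-way up the can (16 mm above its underside); z is the axis, up.
- motor_l_center (a point): the second largest motor: an upright brushless drone motor, a plain steel-coloured round can 46 mm in diameter and 38 mm tall, dark foot and copper band at the bottom, a thin shaft stub standing 10 mm above the can. Loose, starts standing on the table. The point is on its axis, half-way up the can (19 mm above its underside); z is the axis, up.
- motor_xl_center (a point): the largest motor: an upright brushless drone motor, a plain steel-coloured round can 56 mm in diameter and 44 mm tall, dark foot and copper band at the bottom, a thin shaft stub standing 10 mm above the can. Loose, starts standing on the table. The point is on its axis, half-way up the can (22 mm above its underside); z is the axis, up.
- pad_1: one of four identical round black rubber pads, 64 mm in diameter, 3 mm thick, fixed in a straight row on the flat aluminium test bar (85 x 470 mm, 8 mm thick, lying on the table). Origin at the centre of its underside; its top, on which a motor stands, is 3 mm above that (11 mm above the table). Neighbouring pads are 85 mm apart. The pad numbers say nothing of their order along the bar.
- pad_2: one of four identical round black rubber pads, 64 mm in diameter, 3 mm thick, fixed in a straight row on the flat aluminium test bar (85 x 470 mm, 8 mm thick, lying on the table). Origin at the centre of its underside; its top, on which a motor stands, is 3 mm above that (11 mm above the table). Neighbouring pads are 85 mm apart. The pad numbers say nothing of their order along the bar.
- pad_3: one of four identical round black rubber pads, 64 mm in diameter, 3 mm thick, fixed in a straight row on the flat aluminium test bar (85 x 470 mm, 8 mm thick, lying on the table). Origin at the centre of its underside; its top, on which a motor stands, is 3 mm above that (11 mm above the table). Neighbouring pads are 85 mm apart. The pad numbers say nothing of their order along the bar.
- pad_4: one of four identical round black rubber pads, 64 mm in diameter, 3 mm thick, fixed in a straight row on the flat aluminium test bar (85 x 470 mm, 8 mm thick, lying on the table). Origin at the centre of its underside; its top, on which a motor stands, is 3 mm above that (11 mm above the table). Neighbouring pads are 85 mm apart. The pad numbers say nothing of their order along the bar.
- terminal: black terminal block (56 mm across the bar, 34 mm along it, 26 mm tall with three brass posts up to 39 mm) fixed on the bar at one end of the row of pads, 75 mm from the centre of the nearest pad; which end it is at varies, and the other end of the row carries a low round grey knob (32 mm wide, 15 mm tall). Origin at the centre of its underside; its y axis runs along the bar.
There are look-alikes about, which are no part of the job. What is shaped like the part that bears motor_xl_center but blue or green is not meant.

How it is judged:
By the outcome, as a careful person would: the job done as asked, in the order asked, and still so for the second after the job is handed in, with the robot touching nothing.
It also fails if it takes over 120 s, if anything falls off the work surface, if the arm or the gripper's body presses on something with over 40 N, if the wrist force passes 120 N, or if a joint passes its speed limit or range.

## Working session

There is one attempt and no reset: what is moved stays moved. The work goes in short steps, each a Python script; the robot and the scene stay as the last script left them, time stands still between calls to the robot, and variables do not carry over. Pictures are saved under pics/ and viewed, at most 14 in all, crops included, and the job is handed in when it is done.

```bash
mkdir -p pics; ls
python3 - <<'E'
from cell import *
import cv2,numpy as np
for n in ("top","scene"):
    im=camera(n); cv2.imwrite(f"pics/{n}0.png",im[:,:,::-1])
    c=get_calibration(n); print(n,c["fx"],c["cx"],c["cy"],np.round(c["extrinsics"],3).tolist())
    for t in ("motor_s_center","motor_m_center","motor_l_center","motor_xl_center","pad_1","terminal"):
        print(t,[(np.round(d["position"]).tolist(),round(d["conf"],2)) for d in models.spot_point(t,n)])
print(np.round(get_calibration("wrist")["tool_from_camera"],3).tolist(),get_calibration("wrist")["fx"],status.get_eef_rot(),status.get_t())
E
```

```text
pics
top 441.36474746055177 280.40962890744504 206.33383604881135 [[-0.019, -0.99, 0.143, 0.46], [-1.0, 0.02, 0.007, 0.005], [-0.01, -0.143, -0.99, 0.85], [0.0, 0.0, 0.0, 1.0]]
motor_s_center [([325.0, 190.0], 0.43)]
motor_m_center []
motor_l_center [([405.0, 160.0], 0.76), ([250.0, 178.0], 0.71)]
motor_xl_center [([339.0, 137.0], 0.69)]
pad_1 [([233.0, 269.0], 0.88), ([363.0, 267.0], 0.72), ([322.0, 268.0], 0.69), ([278.0, 265.0], 0.61)]
terminal [([192.0, 266.0], 0.71)]
scene 414.2525730439719 275.6786714379435 206.6802866640111 [[-0.177, 0.557, -0.811, 1.116], [0.984, 0.102, -0.145, 0.103], [0.002, -0.824, -0.566, 0.419], [0.0, 0.0, 0.0, 1.0]]
motor_s_center [([420.0, 277.0], 0.68), ([217.0, 228.0], 0.52)]
motor_m_center [([423.0, 273.0], 0.88)]
motor_l_center [([114.0, 238.0], 0.59), ([248.0, 187.0], 0.35)]
motor_xl_center [([374.0, 297.0], 0.76), ([306.0, 245.0], 0.64), ([177.0, 268.0], 0.55), ([292.0, 190.0], 0.21)]
pad_1 [([338.0, 192.0], 0.86), ([248.0, 188.0], 0.8), ([208.0, 179.0], 0.65), ([292.0, 190.0], 0.6)]
terminal [([380.0, 197.0], 0.67)]
[[0.0, -0.958, -0.287, 0.073], [1.0, 0.0, 0.0, -0.0], [-0.0, -0.287, 0.958, -0.142], [0.0, 0.0, 0.0, 1.0]] 343.5637398483244 [ 3.06309158e+00  6.97548953e-01 -6.00274086e-05] 0.7
```

View pics/top0.png

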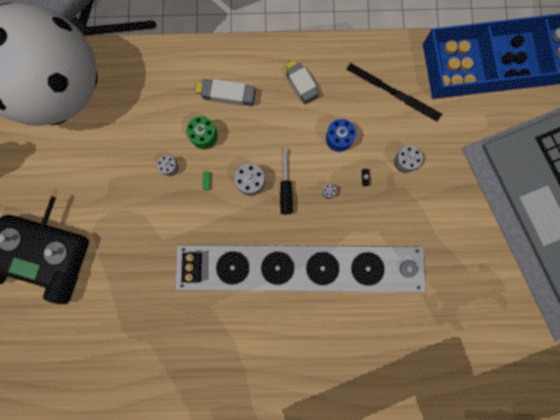

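View pics/scene0.png

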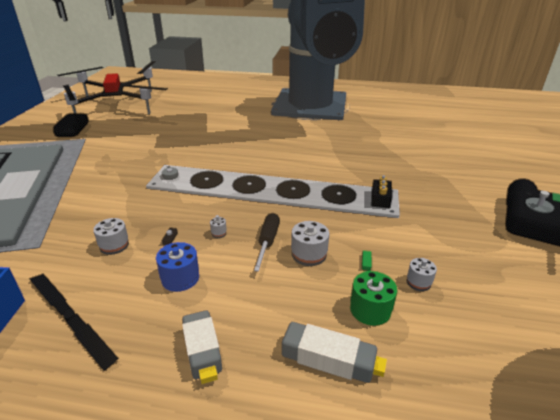

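The steel-coloured candidates in the top view are (330,191), the smallest (S), (167,165) M, (409,158) L and (250,179) XL. Blue (341,134) and green (201,132) are look-alikes, so I exclude them. The terminal is at (192,266), so the pads from S to XL are at columns 233, 278, 322 and 367. I'll confirm this in an enlarged crop and compute sizes.

```bash
cat > h.py <<'E'
from cell import *
import cv2,numpy as np
from scipy.spatial.transform import Rotation as R
from scipy.optimize import least_squares
DIM=dict(s=(.013,.026),m=(.018,.032),l=(.023,.038),xl=(.028,.044))
ROT=R.from_matrix(np.array([[0,-1,0],[-1,0,0],[0,0,-1]]).T) # tool x=-Y, y=-X, z=-Z
RV=ROT.as_rotvec()
def pose(n):
    c=get_calibration(n)
    if n!="wrist": return c,np.array(c["extrinsics"])
    T=np.eye(4);T[:3,:3]=R.from_rotvec(status.get_eef_rot()).as_matrix();T[:3,3]=status.get_tool_pos()
    return c,T@np.array(c["tool_from_camera"])
def back(c,T,px,z):
    d=T[:3,:3]@[(px[0]-c["cx"])/c["fx"],(px[1]-c["cy"])/c["fy"],1]
    return (T[:3,3]+d*(z-T[2,3])/d[2])[:2]
def proj(c,T,P):
    q=(np.asarray(P)-T[:3,3])@T[:3,:3]
    return np.c_[c["fx"]*q[:,0]/q[:,2]+c["cx"],c["fy"]*q[:,1]/q[:,2]+c["cy"]]
def fitcyl(c,T,bbox,r,z0,z1,xy):
    a=np.linspace(0,2*np.pi,90); ring=np.c_[r*np.cos(a),r*np.sin(a)]
    def f(p):
        q=proj(c,T,np.vstack([np.c_[ring+p,0*a+z0],np.c_[ring+p,0*a+z1]]))
        return np.r_[q.min(0),q.max(0)]-np.r_[bbox[:2],np.add(bbox[:2],bbox[2:])]
    s=least_squares(f,xy); return s.x,np.round(s.fun,1)
E
python3 - <<'E'
from h import *
c,T=pose("top"); im=camera("top")
for k,p in dict(s=(330,191),m=(167,165),l=(409,158),xl=(250,179)).items(): print(k,back(c,T,p,DIM[k][1]).round(3))
for p in ((233,268),(278,268),(322,268),(367,268)): print("pad",back(c,T,p,.011).round(3))
print("term",back(c,T,(192,266),.008))
for s in (ROT,ROT*R.from_euler("z",np.pi)):
    for p in ((.5,.2,.15),(.6,-.25,.15),(.42,.1,.05)): print(planner.ik(p,s.as_rotvec()))
cv2.imwrite("pics/crop.png",cv2.resize(im[110:300,145:435,::-1],None,fx=2.7,fy=2.7,interpolation=cv2.INTER_CUBIC))
E
```

```text
s [ 0.606 -0.084]
m [0.662 0.225]
l [ 0.664 -0.233]
xl [0.629 0.066]
pad [0.465 0.102]
pad [0.464 0.017]
pad [ 0.462 -0.065]
pad [ 0.46 -0.15]
term [0.47041823 0.18030335]
[ 0.25595441  0.07982919 -0.02879906  1.46216808  0.         -1.31484191]
[-0.49789678  0.37488624  0.31731358  1.51322366  0.         -2.06869311]
[ 0.07816216 -0.15834003 -0.46084148  1.26829488  0.         -1.49263417]
[ 0.25595441  0.07982919 -0.02879906  1.46216808  0.          1.82675074]
[-0.49789678  0.37488624  0.31731358  1.51322366  0.          1.07289955]
[ 0.07816216 -0.15834003 -0.46084148  1.26829488  0.          1.64895848]
```

View pics/crop.png

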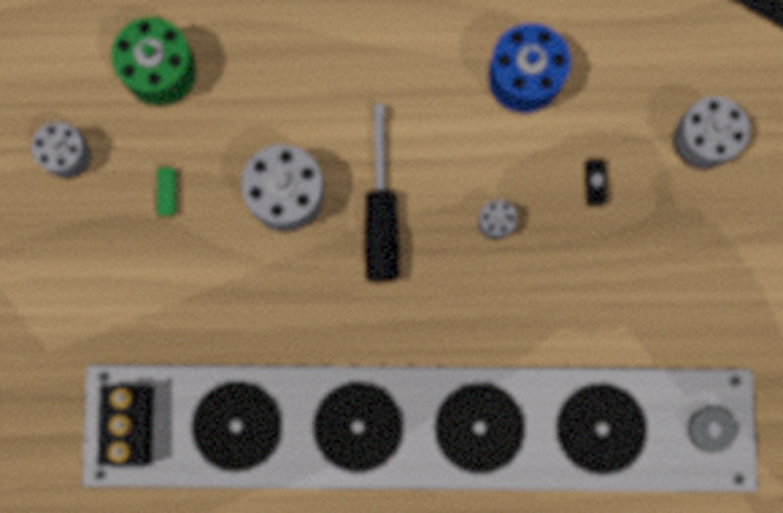

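The crop agrees: widths at ×2.7 are S (498,218) about 40 px, M (60,150) about 52, L (713,130) about 70 and XL (283,190) about 82. The terminal is at the left end. Next I look at the pads from the wrist, then hover over motor S.

```bash
cat >> h.py <<'E'
def look_motor(k,xy,n="wrist"):
    c,T=pose(n); im=camera(n); r,h=DIM[k]
    ds=models.regions_of(f"motor_{k}_center",n)
    best=None
    for d in ds:
        ys,xs=np.nonzero(d["pixels"])
        p=back(c,T,(np.median(xs),np.median(ys)),h/2)
        if np.hypot(*(p-xy))<.03: best=d;break
    pts=[back(c,T,d["position"],h/2) for d in models.spot_point(f"motor_{k}_center",n)]
    pts=[p.round(4) for p in pts if np.hypot(*(p-xy))<.03]
    fit=fitcyl(c,T,best["bbox"],r,0,h,xy) if best else None
    return im,fit,pts
E
python3 - <<'E'
from h import *
ctrl.move_pose([.463,-.03,.22],RV)
c,T=pose("wrist"); im=camera("wrist"); cv2.imwrite("pics/pads.png",im[:,:,::-1])
for d in models.regions_of("pad_1","wrist"): print("reg",d["bbox"],round(d["conf"],2),back(c,T,np.array(d["bbox"][:2])+np.array(d["bbox"][2:])/2,.0105).round(4))
for d in models.spot_point("pad_1","wrist"): print("pt",np.round(d["position"]),round(d["conf"],2),back(c,T,d["position"],.008).round(4))
ctrl.move_pose([.606,-.084,.12],RV)
im,f,p=look_motor("s",(.606,-.084)); print(f,p,status.get_t()); cv2.imwrite("pics/s1.png",im[:,:,::-1])
E
```

```text
reg [253.2, 21.0, 66.0, 69.4] 0.93 [ 0.4593 -0.1492]
reg [253.3, 269.9, 54.5, 52.7] 0.88 [0.4652 0.1065]
reg [252.1, 196.3, 58.6, 59.7] 0.86 [0.4641 0.0207]
reg [255.0, 113.9, 61.5, 66.4] 0.68 [ 0.4596 -0.0641]
pt [282. 226.] 0.84 [0.463  0.0219]
pt [280. 294.] 0.72 [0.4664 0.1046]
pt [285. 141.] 0.68 [ 0.4602 -0.0703]
pt [284.  57.] 0.59 [ 0.4619 -0.1484]
(array([ 0.6078365, -0.0805816]), array([-0.5, -0.4,  0.5,  0.4])) [array([ 0.6082, -0.0812])] 4.525
```

View pics/pads.png

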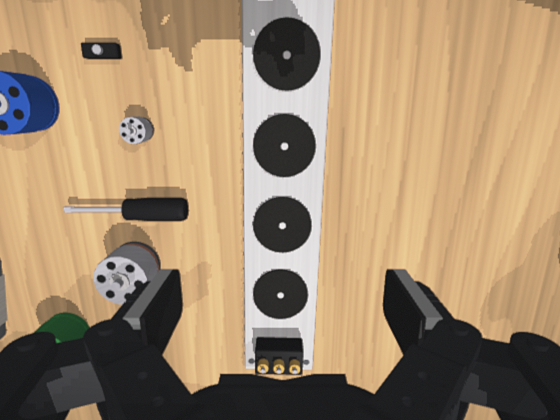

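View pics/s1.png

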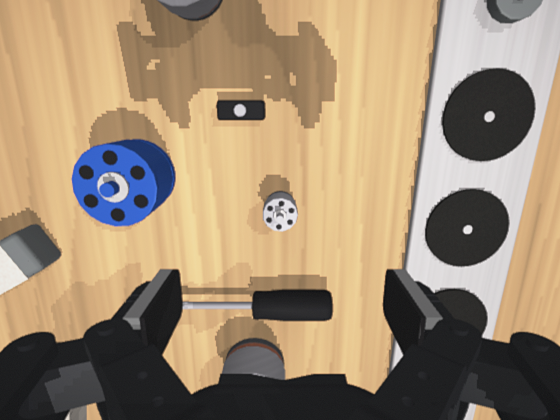

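The pads' white centre dots are at (286,55), (284,146), (282,226) and (280,295). S is at (280,211), with a clear approach along x. I refine the pad row from the dots, then pick S and place it.

```bash
cat > pads.py <<'E'
from h import *
im=cv2.imread("pics/pads.png",0)
c=get_calibration("wrist");T=np.eye(4);T[:3,:3]=ROT.as_matrix();T[:3,3]=(.463,-.03,.22);T=T@np.array(c["tool_from_camera"])
P=[]
for u,v in ((280,295),(282,226),(284,146),(286,55)):
    w=im[v-9:v+10,u-9:u+10].astype(float); w=np.clip(w-100,0,None); g=np.mgrid[:19,:19]
    P.append(back(c,T,(u-9+(w*g[1]).sum()/w.sum(),v-9+(w*g[0]).sum()/w.sum()),.011))
P=np.array(P); d=P[3]-P[0]; d/=np.hypot(*d)
Q=P.mean(0)+np.outer((np.arange(4)-1.5)*.085,d)
print((P*1e3).round(1).tolist(),(Q*1e3).round(1).tolist()); np.save("pads.npy",Q)
E
python3 pads.py
cat >> h.py <<'E'
def pick(k,xy,op,zt=.003):
    claw.move_gripper(op,40)
    ctrl.move_pose([*xy,.10],RV); ctrl.movel([*xy,zt],max_speed=.12)
    claw.move_gripper(0,40)
    print("grip",status.get_opening(),status.get_finger_force())
    ctrl.movel([*xy,zt+.1],max_speed=.2)
    print("lift",status.get_opening(),status.get_finger_force())
def place(xy,op,zt=.003):
    z=zt+.011
    ctrl.move_pose([*xy,z+.06],RV); ctrl.movel([*xy,z+.008],max_speed=.12)
    f0=status.get_ft_force()
    while True:   # creep down until contact
        p=status.get_tool_pos()[2]
        ctrl.movel([*xy,p-.001],max_speed=.02)
        f=status.get_ft_force()[2]-f0[2]
        if f>1.5 or p-.001<z-.004: break
    print("contact z",status.get_tool_pos()[2]-z,"dF",f)
    claw.move_gripper(op); 
    ctrl.movel([*xy,.13],max_speed=.15)
E
python3 - <<'E'
from h import *
Q=np.load("pads.npy")
pick("s",(.608,-.081),.6)
place(Q[0],.6)
ctrl.move_pose([*(Q[0]),.14],RV)
c,T=pose("wrist"); im=camera("wrist"); cv2.imwrite("pics/s2.png",im[:,:,::-1])
print(models.spot_point("motor_s_center","wrist"),models.spot_point("pad_1","wrist"),status.get_t())
E
```

```text
[[465.6, 104.9], [463.4, 19.9], [461.3, -64.9], [459.2, -149.8]] [[465.5, 105.0], [463.4, 20.0], [461.3, -65.0], [459.2, -149.9]]
grip 0.28898552204596084 39.34188723564148
lift 0.2870845373629294 39.24526333808899
contact z 0.0015234804319329658 dF 4.650977367880895
[{'position': [281.3, 206.7], 'conf': 0.71}] [{'position': [283.3, 197.7], 'conf': 0.66}, {'position': [285.3, 90.2], 'conf': 0.58}] 12.375
```

View pics/s2.png

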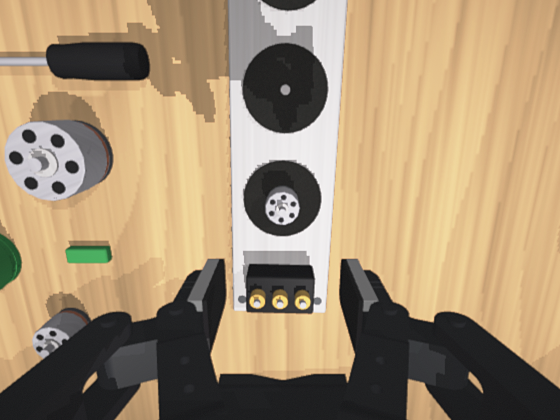

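S stands on the pad beside the terminal, with its top centre at about (283,207) and the pad at cols 243–321, rows 160–236. I compute the offset and continue with M.

```bash
cat >> h.py <<'E'
def check(k,i,Q):
    c,T=pose("wrist"); im=camera("wrist"); r,h=DIM[k]; o=None
    for d in models.regions_of(f"motor_{k}_center","wrist"):
        f,e=fitcyl(c,T,d["bbox"],r,.011,.011+h,Q[i])
        if np.hypot(*(f-Q[i]))<.03: o=(f-Q[i],e);break
    p=None
    for d in models.regions_of("pad_1","wrist"):
        f,e2=fitcyl(c,T,d["bbox"],.032,.011,.011,Q[i])
        if np.hypot(*(f-Q[i]))<.03: p=(f-Q[i],e2);break
    print("check",k,"motor-Q mm",o and (o[0]*1e3).round(1),o and o[1],"pad-Q",p and (p[0]*1e3).round(1),p and p[1])
    return im
E
python3 - <<'E'
from h import *
Q=np.load("pads.npy")
check("s",0,Q)
xy=np.array((.662,.225))
ctrl.move_pose([*(xy),.12],RV)
im,f,p=look_motor("m",xy); print(f,p,status.get_t()); cv2.imwrite("pics/m1.png",im[:,:,::-1])
E
```

```text
check s motor-Q mm [ 2.6 -1.6] [ 1.1 -1.9 -1.1  1.8] pad-Q [ 0.8 -0.4] [-1.1  1.9  1.1 -2.1]
(array([0.66390212, 0.22947396]), array([-0.4,  0.8,  0.4, -0.7])) [array([0.6658, 0.2273])] 13.5917
```

View pics/m1.png

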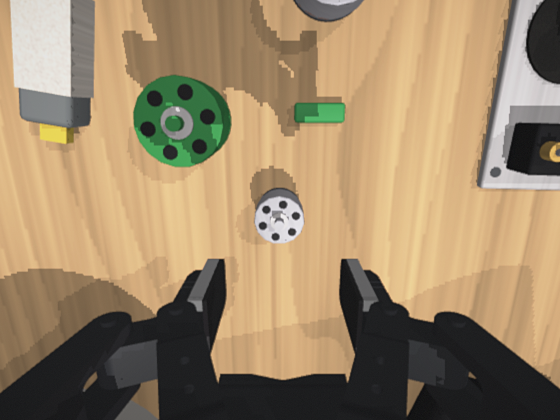

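M is at (279,215), clear of the green motor at (182,120). Pick and place it.

Run:
```python
from h import *
Q=np.load("pads.npy")
pick("m",(.664,.2287),.75)
place(Q[1]-[.0015,0],.7)
ctrl.move_pose([*(Q[1]),.14],RV)
im=check("m",1,Q); check("m",1,Q)
cv2.imwrite("pics/m2.png",im[:,:,::-1])
ctrl.move_pose([.664,-.233,.14],RV)
im,f,p=look_motor("l",(.664,-.233)); print(f,p,status.get_t()); cv2.imwrite("pics/l1.png",im[:,:,::-1])
cv2.imwrite("pics/ml.png",np.hstack([cv2.imread("pics/m2.png")[:,:400],cv2.imread("pics/l1.png")[:,80:480]]))
```

```text
grip 0.40783769837713874 40.33677041530609
lift 0.4074726784952372 39.95315730571747
contact z 0.0016017695952854245 dF 4.624914124980031
check m motor-Q mm [-0.9 -0.1] [ 0.2 -1.8 -0.2  1.7] pad-Q [-2.1  2.1] [ 0.1  3.  -0.1 -3.4]
check m motor-Q mm [-0.8  1.1] [-0.4  0.8  0.4 -0.8] pad-Q [-0.1  1.9] [ 0.3  0.4 -0.3 -0.5]
(array([ 0.66564904, -0.2350096 ]), array([ 0.6, -0.6, -0.6,  0.6])) [array([ 0.6647, -0.2367])] 23.0167
```

View pics/ml.png

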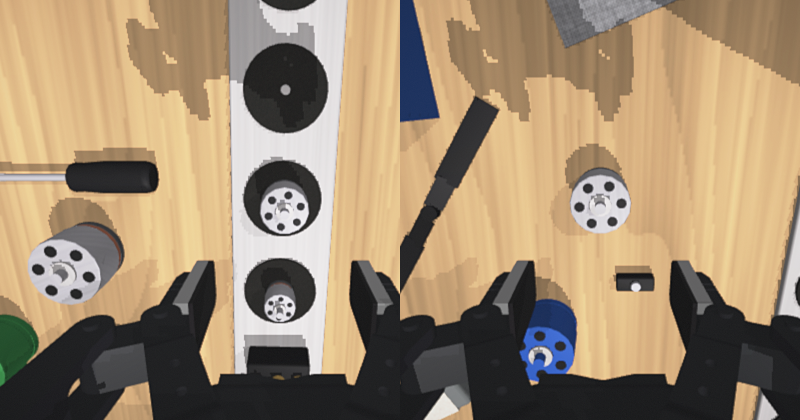

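M is centred within about 1 mm. L is at (600,203) in the composite, with the propeller arm clear. Pick and place L, then look at XL.

Run:
```python
from h import *
Q=np.load("pads.npy")
pick("l",(.6655,-.2355),.85)
place(Q[2]-[.001,0],.75)
ctrl.move_pose([*(Q[2]),.14],RV)
im=check("l",2,Q); check("l",2,Q)
cv2.imwrite("pics/l2.png",im[:,:,::-1])
ctrl.move_pose([.629,.066,.14],RV)
im,f,p=look_motor("xl",(.629,.066)); print(f,p,status.get_t()); cv2.imwrite("pics/x1.png",im[:,:,::-1])
cv2.imwrite("pics/lx.png",np.hstack([cv2.imread("pics/l2.png")[:,:400],cv2.imread("pics/x1.png")[:,80:480]]))
```

```text
grip 0.5254301826673066 41.54514491558075
lift 0.5256590062332173 41.05457425117493
contact z 0.001677525940585834 dF 5.221721706381266
check l motor-Q mm [-1.3  0.3] [ 0.1 -0.4 -0.1  0.4] pad-Q [-0.4 -5.7] [-1.4 -8.6  1.4  9.9]
check l motor-Q mm [-1.1  1.5] [ 0.4  0.2 -0.4 -0.2] pad-Q [-0.2 -5.6] [-1.7 -7.1  1.7  8.3]
None [array([0.6311, 0.0669])] 31.975
```

View pics/lx.png

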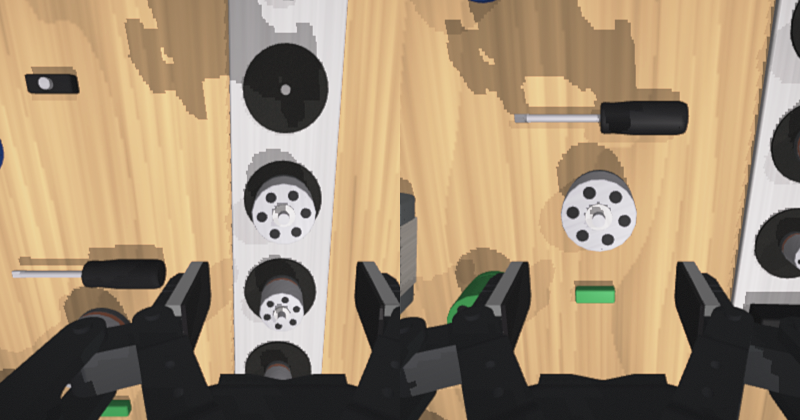

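L is placed well, within about 1.5 mm. XL has its bbox at full-frame cols 241–317, rows 169–252. I fit that, then pick and place.

Run:
```python
from h import *
Q=np.load("pads.npy")
c,T=pose("wrist"); f,e=fitcyl(c,T,[241,169,76,83],.028,0,.044,(.63,.066)); print(f,e)
assert np.hypot(*(f-[.6311,.0669]))<.004
pick("xl",f,1.0)
place(Q[3]-[.0005,0],.85)
ctrl.move_pose([*(Q[3]),.14],RV)
check("xl",3,Q); im=check("xl",3,Q)
cv2.imwrite("pics/x2.png",im[:,:,::-1])
ctrl.move_pose([*(Q[0]),.14],RV)
im=check("s",0,Q); check("s",0,Q);check("s",0,Q)
cv2.imwrite("pics/s3.png",im[:,:,::-1]); print(status.get_t())
cv2.imwrite("pics/xs.png",np.hstack([cv2.imread("pics/x2.png")[:,80:480],im[:,80:480,::-1]]))
```

```text
[0.63085955 0.06883684] [-0.3 -0.4  0.3  0.4]
grip 0.6420791339179587 43.388745188713074
lift 0.6430736462362093 42.88037359714508
contact z 0.0014275818139698748 dF 5.425446965266637
check xl motor-Q mm [-0.4  0.3] [-0.4  0.   0.4 -0. ] pad-Q [ -0.7 -14.5] [ -2.6 -20.9   2.6  24.1]
check xl motor-Q mm [0.7 0.3] [-0.3 -1.1  0.3  1.1] pad-Q [ -1.  -12.9] [ -0.4 -15.7   0.4  18. ]
check s motor-Q mm [0.3 0.3] [-0.4 -1.2  0.4  1.2] pad-Q [0.4 0.7] [-1.1  1.8  1.1 -2. ]
check s motor-Q mm [0.  0.4] [-0.6 -1.4  0.6  1.3] pad-Q [0.3 0.3] [-0.9  0.9  0.9 -0.9]
check s motor-Q mm [ 1.5 -0.2] [-1.  -0.7  1.   0.7] pad-Q [-0.3  0.1] [ 1.5  1.1 -1.5 -1.3]
41.5
```

View pics/xs.png

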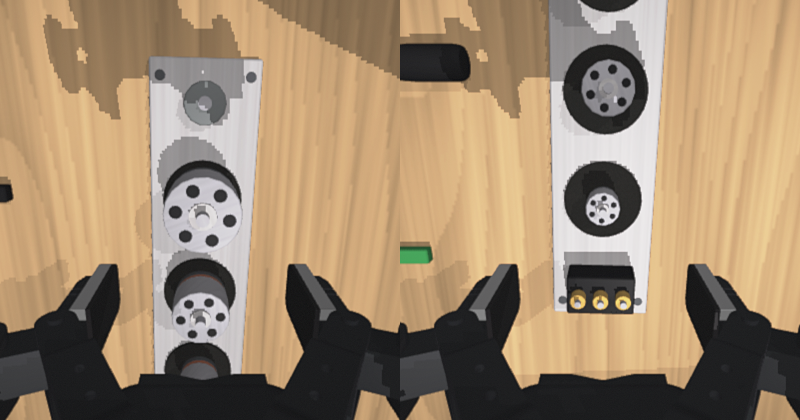

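All four stand upright and centred within about 1–1.5 mm: XL at (202,213) left half, next to the knob, and S at (602,208) right half, next to the terminal. I raise the arm clear and hand in.

Run:
```python
from h import *
p=status.get_tool_pos(); ctrl.movel([p[0],p[1],.22]); cv2.imwrite("pics/end.png",camera("top")[:,:,::-1])
print(hand_in(),status.get_t())
```

```text
the job is handed in; nothing more can be done
the job is handed in; nothing more can be done
```

The job is handed in at about 42 s robot time, with the result not reported back: all four motors stand upright and free, ordered S, M, L, XL away from the terminal, and the wrist camera put each within about 1.5 mm of its pad centre.

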